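# Calibrate the portion scale with its check weight

### The job

Calibrate the low electronic portion scale: gently set the larger of the two steel check weights upright on the middle of the scale's small raised pan and let go of it. Then take the stylus out of its stand, reach its thin steel rod down through the hole in the scale's deck and hold the recessed button underneath fully down; finish while still gripping the stylus and keeping the button pressed, with the weight still standing on the pan. Never press the button before the weight is on the pan, do not drop the weight, and leave the small weight, the roll of tape and the spice jar where they are.

Things in the scene. Friction and masses are not known exactly. Their poses are not given: they have to be found in the camera images.
- scale: the electronic portion scale, fixed: a low box 216 x 136 mm, its flat white deck 50 mm above the bench, with a dark display mid-deck and a round pan on a post; the small glass level vial in a corner and the screw heads are no holes. Origin at the centre of its underside, z up; its x axis runs from the hole (x = -65 mm) past the display to the pan (x = +55 mm). Not the tall dial scale at back left.
- pan_top (a point): centre of the top face of the pan, a flat steel disc of 50 mm diameter without a rim, 8 mm thick, on a post of 24 mm diameter; its top is 85 mm above the bench and 35 mm above the deck.
- aperture (a point): centre of the mouth of the round hole in the deck, 18 mm in diameter, straight down. The top of the button lies 24 mm below the mouth (26 mm above the bench), too deep for fingers. The button is a black disc of 14 mm diameter on the axis of the hole.
- button (a joint): how far the recessed button is pushed down: 0 at rest, 0.006 m fully down (hard stop). It springs back; it takes 2 N to start moving it and 5 N to hold it fully down.
- stylus: the stylus, about 60 g, loose, standing upright in the hole of the stand: a round wooden handle of 22 mm diameter and 90 mm length with a steel rod of 7 mm diameter and 50 mm length below it, 140 mm in all. Origin at the rod's tip, z along the stylus towards the handle: rod from z = 0 to 50 mm, handle from 50 to 140 mm.
- stylus_tip (a point): the free end of the stylus's steel rod (the body's origin).
- stand: the stylus stand, fixed to the bench: a wooden block 56 x 56 mm, 60 mm high in all, on a foot 80 x 80 x 8 mm, with an upright hole of 11 mm diameter, 52 mm deep, in the middle of its top. The handle's lower end sits on the block's top, so the tip is 10 mm above the bench. Origin at the centre of its underside, z up.
- big_weight: the larger steel check weight, loose, 0.45 kg: an upright cylinder of 38 mm diameter and 48 mm height with a 16 mm knob on top, 60 mm high in all. Grip it round the cylinder. Origin at the centre of its underside, z up.
- small_weight: the smaller steel check weight, loose, 0.12 kg, to be left alone: a cylinder of 26 mm diameter and 34 mm height with a knob, 43 mm high in all. The two weights swap places from run to run. Origin at the centre of its underside.
- masking_tape: roll of tape lying flat, 98 mm across, 25 mm high, loose, to be left alone. Origin at the centre of its underside.
- spice_jar: spice jar, 42 mm across, 96 mm high, loose, to be left alone. Origin at the centre of its underside.
There are look-alikes about, which are no part of the job. What is shaped like the big_weight but orange is not meant.

How it is judged:
On the way, in this order (a step that is already met when the one before it is completed fails the run):
1. the larger weight stands upright on the middle of the pan, released (horizontal distance between big_weight and pan_top below 0.012 m and z of big_weight in the frame of pan_top between -0.004 and 0.004 m and angle between big_weight's own z axis and vertical below 0.1 rad and contact force between big_weight and scale above 2 N and contact force between big_weight and the arm below 0.1 N and contact force between big_weight and the fingers below 0.1 N and linear speed of big_weight below 0.02 m/s), for 0.3 s.
2. the stylus is gripped and its tip is out of the stand (z of stylus_tip in the frame of stand above 0.061 m and contact force between stylus and the fingers above 1 N), for 0.1 s.
At the end, for the whole second after the job is handed in: the button is down by more than 4.8 of its 6 mm and the stylus's tip, inside the hole, pushes it with more than 2 N while the fingers grip the stylus; the larger weight stands untouched on the pan, upright within 0.1 rad, its axis within 12 mm of the pan's centre (horizontal distance between big_weight and pan_top below 0.012 m and z of big_weight in the frame of pan_top between -0.004 and 0.004 m and angle between big_weight's own z axis and vertical below 0.1 rad and contact force between each of big_weight, stylus and scale above 2 N and contact force between big_weight and the fingers below 0.1 N and contact force between big_weight and the arm below 0.1 N and value of joint button above 0.0048 m and horizontal distance between stylus_tip and aperture below 0.009 m and z of stylus_tip in the frame of scale below 0.024 m and contact force between stylus and the fingers above 2 N); the arm keeps its last pose, push and grip.
It fails at once if the button is pressed (over 3 mm) while the larger weight is not on the pan (value of joint button above 0.003 m and (horizontal distance between big_weight and pan_top above 0.02 m or z of big_weight in the frame of pan_top above 0.01 m or z of big_weight in the frame of pan_top below -0.01 m)).
It fails at once if the larger weight is dropped (falls freely at over 0.5 m/s) (contact force between big_weight and the fingers below 0.1 N and linear speed of big_weight above 0.5 m/s).
It fails at once if the small weight is moved by more than 30 mm (distance of small_weight from where it was at the start of the episode above 0.03 m).
It fails at once if the roll of tape is moved by more than 30 mm (distance of masking_tape from where it was at the start of the episode above 0.03 m).
It fails at once if the spice jar is moved by more than 30 mm (distance of spice_jar from where it was at the start of the episode above 0.03 m).
It also fails if it takes over 64 s, if anything falls off the work surface, if the arm or the gripper's body presses on something with over 40 N, if the wrist force passes 120 N, or if a joint passes its speed limit or range.

### The arm

A 6-joint arm with a two-finger parallel gripper is mounted at the origin on a cart in front of the work surface, level with it; the furniture and walls round the work are solid. World frame = base frame: x ahead of the robot, y to its left, z up, the work surface at z = 0. Lengths are in m, angles in rad, forces in N, time in s.
With the tool pointing down it reaches from about 0.35 to 1 m from the base axis. Payload 7.1 kg.
Tool frame: the origin (TCP) lies between the finger pads; the fingertips stand 22 mm ahead of it and the grasp point (between the pads) lies 3 mm ahead of it; z points along the fingers, y is the line along which they close (so a half turn about z gives the same grasp; the last joint's range is limited). The gripper opens to 85 mm and grips with 20 to 120 N. Pads are 22 mm wide; open, the fingers measure 114 mm over their backs; the gripper's body (76 mm by 85 mm) begins 54 mm behind the grasp point. The pads swing forward as they close: fully open they stand 13 mm farther back than shut.
Start: joints at [1.279, 0.423, 1.63, -0, 1.089, -0.019], TCP at [0.168, 0.602, 0.218] pointing down, gripper open.
Joint ranges: [-3, 3], [-0.9, 2.11], [0.09, 2.58], [-1.31, 4.45], [0.11, 2.69], [-2.54, 2.54]. Speed limits (rad/s): [2.39, 2.39, 3.01, 3.14, 3.14, 3.14].

### API

Orientations are given as a rotation vector (axis times angle).
In Python, from rig import manip gives the robot as it stands. The module is installed in compiled form; this text tells all that it offers. Calls block until the motion is done:
- manip.move_to(position, orientation): joint-space move of the TCP to a pose.
- manip.servo_line(position, orientation=None, rate=0.15): straight line of the TCP; orientation=None keeps the orientation; rate is the mean speed in m/s.
- manip.set_joints(angles): joint-space move.
- manip.command_gripper(opening, f_grip=None): finger opening in m; f_grip is the grip in N (None keeps the last); returns when the fingers have stopped.
- manip.hold(seconds).
- manip.solve_ik(position, orientation): joint angles nearest the present ones, or None.
- manip.camera(name): name is "scene" or "top" or "wrist"; returns a dict with "image" (480x640x3 uint8, red, green, blue), "fx", "fy", "cx", "cy" (pixels), "k1" (the pictures are not rectified: a ray, as slopes to the right and down, at radius r is drawn at 1 + k1 r^2 times it, then the intrinsics apply), "cam_to_world" (4x4, takes a point from camera to world coordinates); the wrist camera has in their place "mount" (4x4, takes a point from camera to tool coordinates, whose origin is the TCP and whose axes are the flange's). Camera axes: x right, y down, z forward; pixel columns grow to the right and rows downward; lengths in m; the calibration is good to about 2 mm. A picture is of the moment at which its call begins: read the wrist's pose just before it. There is no depth.
A pose or a line that the arm cannot do raises manip.IKError and nothing moves.
- manip.sign_off(): hands the job in; it is judged then, once.
Readings, each from a call of its own:
- manip.get_time(): time.
- manip.get_joint_positions(): joint angles.
- manip.get_joint_vel(): joint speeds.
- manip.get_tau(): joint torques, N m.
- manip.get_position(): TCP position.
- manip.get_ee_rot(): TCP orientation.
- manip.get_contact_force(): force on the tool from outside, world axes, zero at the start.
- manip.get_torque(): the same for the moment, N m.
- manip.get_width(): finger opening in m.
- manip.get_grip_force(): force on a finger pad.
Only numpy, scipy, OpenCV 4.12 (cv2) and the standard library are available. Lean on these libraries where they do the work, as an engineer would, in place of code of your own. Each camera call takes 0.05 s, during which the arm holds its last target. There are 200 camera calls.

## Working session

There is one attempt and no reset: what is moved stays moved. The work goes in short steps, each a Python script; the robot and the scene stay as the last script left them, time stands still between calls to the robot, and variables do not carry over. Pictures are saved under pics/ and viewed, at most 10 in all, crops included, and the job is handed in when it is done.

```bash
mkdir -p pics; cat > h.py <<'E'
import numpy as np, cv2
from scipy.spatial.transform import Rotation as R
from rig import manip
def shot(name):
    p=np.array(manip.get_position()); r=R.from_rotvec(manip.get_ee_rot())
    d=manip.camera(name)
    if 'mount' in d:
        T=np.eye(4);T[:3,:3]=r.as_matrix();T[:3,3]=p
        d['cam_to_world']=T@np.array(d['mount'])
    d['cam_to_world']=np.array(d['cam_to_world'])
    np.save(f'{name}.npy',d,allow_pickle=True); return d
def load(name): return np.load(f'{name}.npy',allow_pickle=True).item()
def ray(d,u,v):
    K=np.array([[d['fx'],0,d['cx']],[0,d['fy'],d['cy']],[0,0,1.]])
    q=cv2.undistortPoints(np.array([[[u,v]]],float),K,np.array([d['k1'],0,0,0,0.]))[0,0]
    T=d['cam_to_world']; return T[:3,3],T[:3,:3]@np.array([q[0],q[1],1])
def onz(d,u,v,z):
    o,w=ray(d,u,v); return o+w*(z-o[2])/w[2]
def pix(d,P):
    T=np.linalg.inv(d['cam_to_world']);c=T[:3,:3]@np.array(P)+T[:3,3]
    x,y=c[:2]/c[2];s=1+d['k1']*(x*x+y*y); return d['fx']*x*s+d['cx'],d['fy']*y*s+d['cy']
def save(d,n): cv2.imwrite(f'pics/{n}.png',d['image'][:,:,::-1])
E
python3 - <<'E'
from h import *
for n in ('scene','top'):
    d=shot(n); save(d,n+'0'); print(n,d['cam_to_world'][:3,3].round(3),d['fx'],d['k1'])
print(R.from_rotvec(manip.get_ee_rot()).as_matrix().round(3), manip.camera('wrist')['mount'])
E
```

```text
scene [-0.402 -0.66   0.658] 622.1523420408257 0.04841334418269996
top [ 0.49  -0.086  1.15 ] 506.1014778881464 -0.09754553010287667
[[-0.963  0.269 -0.   ]
 [ 0.269  0.963 -0.001]
 [ 0.    -0.001 -1.   ]] [[-2.86655130e-04 -9.53647402e-01 -3.00926154e-01  7.61010521e-02]
 [ 9.99999957e-01 -2.56973374e-04 -1.38217055e-04 -1.56509931e-04]
 [ 5.44803259e-05 -3.00926181e-01  9.53647435e-01 -1.54908750e-01]
 [ 0.00000000e+00  0.00000000e+00  0.00000000e+00  1.00000000e+00]]
```

View pics/scene0.png

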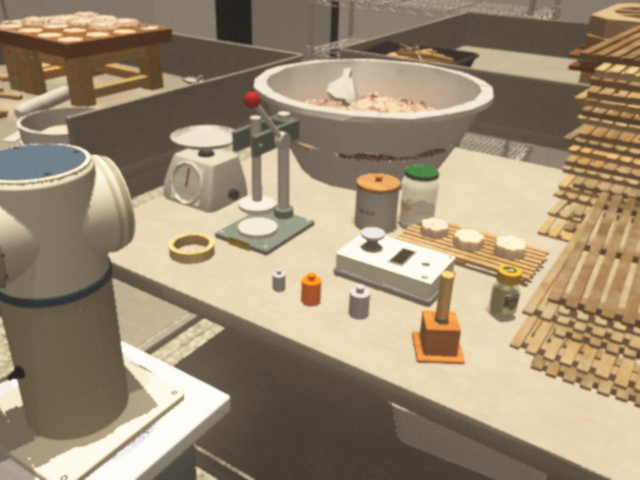

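View pics/top0.png

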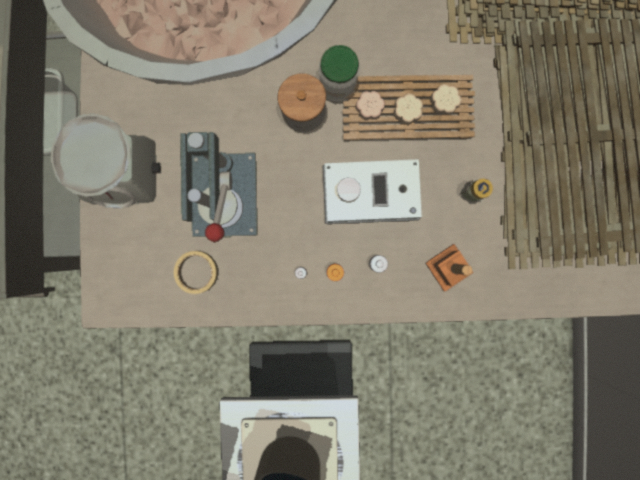

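The candidates for the big weight in the top view:
- (379,264): grey and larger, scene (359,301). This is my choice.
- (301,272): grey and smaller, so the small weight.
- (335,272): orange, a decoy.

For the hole, the candidates are (403,188), a dark circle on the axis and my choice, and (413,210), the vial in a corner. The stylus stands in the block at (450,267). The pan is at (348,189), and the tall scale at (90,155) is not meant.

```bash
cat > a.py <<'E'
from h import *
d=load('top'); im=d['image']
hsv=cv2.cvtColor(im,cv2.COLOR_RGB2HSV)
for n,(u,v,z) in dict(big=(379,264,.05),small=(301,272,.035),decoy=(335,272,.05),pan=(348,189,.085),hole=(403,188,.05),vial=(413,210,.05),stand=(450,267,.03),styl=(466,269,.14),jar=(482,189,.096),tape=(195,272,.0)).items():
    print(n,onz(d,u,v,z).round(3))
# deck outline
m=cv2.inRange(hsv,(0,0,165),(180,60,255)); m[:, :320]=0; m[:,430:]=0; m[:150]=0; m[230:]=0
m=cv2.morphologyEx(m,cv2.MORPH_CLOSE,np.ones((25,25)))
c=max(cv2.findContours(m,0,2)[0],key=cv2.contourArea); r=cv2.minAreaRect(c); b=cv2.boxPoints(r)
print('deck',r); P=[onz(d,*p,.05) for p in b]; print(np.round(P,3), [np.linalg.norm(P[i]-P[i-1]).round(4) for i in range(4)])
s=load('scene')
a=cv2.resize(im[140:300,290:490],(800,640))[:600]
cv2.imwrite('pics/crop.png',a[:,:,::-1])
E
python3 a.py
```

```text
big [ 0.455 -0.209  0.05 ]
small [ 0.441 -0.038  0.035]
decoy [ 0.44  -0.113  0.05 ]
pan [ 0.616 -0.144  0.085]
hole [ 0.619 -0.266  0.05 ]
vial [ 0.571 -0.286  0.05 ]
stand [ 0.444 -0.369  0.03 ]
styl [ 0.443 -0.373  0.14 ]
jar [ 0.608 -0.425  0.096]
tape [0.445 0.206 0.   ]
deck ((372.46856689453125, 188.169677734375), (78.17009735107422, 109.36228942871094), 84.5596694946289)
[[ 0.698 -0.074  0.05 ]
 [ 0.715 -0.313  0.05 ]
 [ 0.544 -0.324  0.05 ]
 [ 0.527 -0.086  0.05 ]] [np.float64(0.1711), np.float64(0.2399), np.float64(0.1716), np.float64(0.2384)]
```

View pics/crop.png

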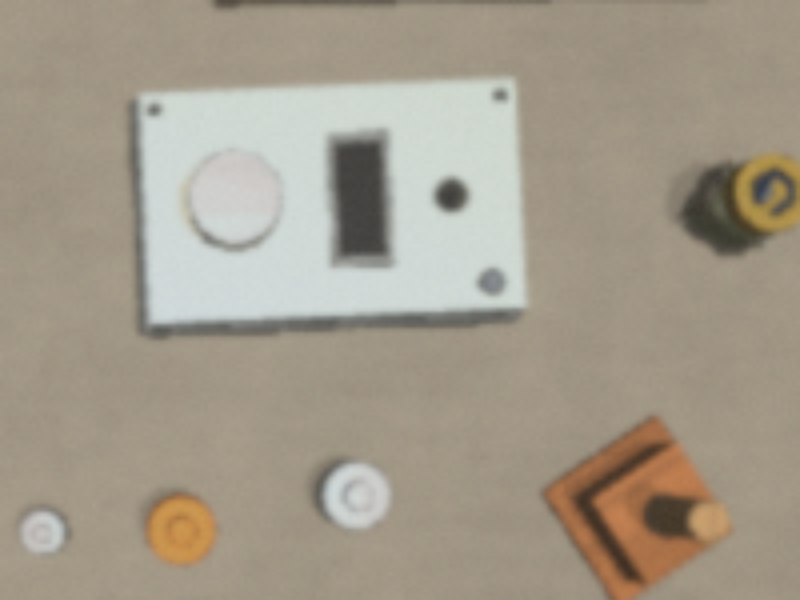

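The crop confirms the choice: a grey knobbed weight at crop (355,495), the hole at (451,195) on the scale's axis, the vial at (491,281) in a corner, and the stylus leaning out only by perspective. The pan-to-hole distance comes out at 122 mm where it should be 120, which agrees. Next I go in high and retracted to clear the press, and take close wrist views.

```bash
cat >> h.py <<'E'
def down(psi=0.): # tool x = Rz(psi)*(-1,0,0), z down
    return (R.from_euler('z',psi)*R.from_matrix(np.array([[-1,0,0],[0,1,0],[0,0,-1.]]))).as_rotvec()
E
python3 - <<'E'
from h import *
o=manip.get_ee_rot()
manip.move_to([0.12,0.40,0.45],o); print(manip.get_time())
manip.move_to([0.42,-0.19,0.42],down()); print(manip.get_time(),manip.get_joint_positions())
ims=[]
for n,p in (('b',[0.455,-0.209,0.24]),('st',[0.443,-0.371,0.30]),('sc',[0.60,-0.205,0.27])):
    manip.move_to(p,down()); manip.hold(.2); d=shot('wrist'); np.save(f'w_{n}.npy',d,allow_pickle=True); ims.append(d['image'])
    print(n,manip.get_time(),np.round(manip.get_position(),4),d['fx'])
a=np.hstack([cv2.resize(i,(400,300)) for i in ims[:2]]); b=np.hstack([cv2.resize(ims[2],(400,300)),np.zeros((300,400,3),np.uint8)])
cv2.imwrite('pics/w1.png',np.vstack([a,b])[:,:,::-1])
E
```

```text
1.3417
3.7 [-4.49485123e-01 -1.70138818e-02  1.72038158e+00  2.11665948e-04
  1.43828882e+00 -2.02114204e+00]
b 4.7167 [ 0.4558 -0.2093  0.2416] 345.2522696008483
st 5.6917 [ 0.4432 -0.3695  0.2995] 345.2522696008483
sc 6.8583 [ 0.5994 -0.2063  0.2704] 345.2522696008483
```

View pics/w1.png

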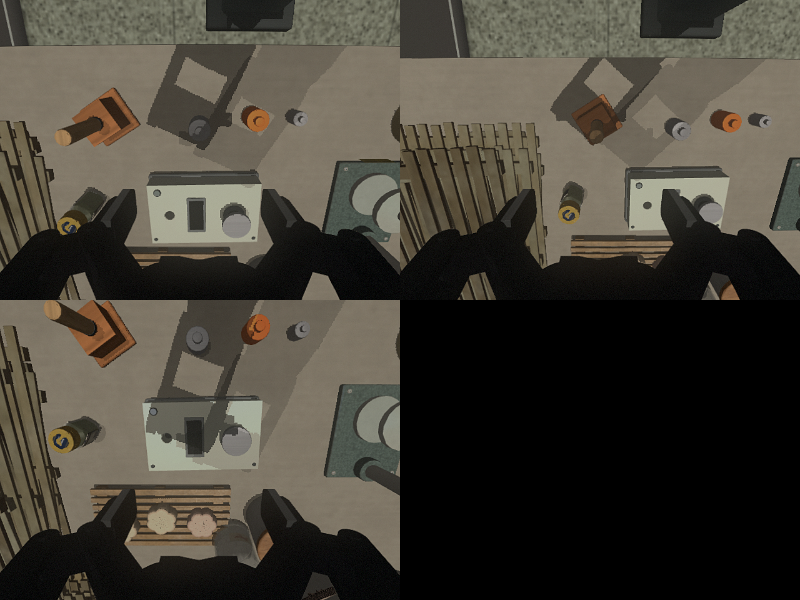

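The wrist view of the weight (top left) shows the big weight at full-resolution pixel (315,205). In the scale view (bottom left) the hole is at (267,221) and the pan at (376,224). Next I refine both with contours in the two cameras.

```bash
cat > m.py <<'E'
from h import *
L=lambda n:np.load(n+'.npy',allow_pickle=True).item()
def hough(d,u,v,z,rad,n,w=40):
    o,_=ray(d,u,v); D=np.linalg.norm(onz(d,u,v,z)-o); rp=d['fx']*rad/D
    g=cv2.cvtColor(d['image'],cv2.COLOR_RGB2GRAY)[int(v)-w:int(v)+w,int(u)-w:int(u)+w]
    g=cv2.createCLAHE(3,(2,2)).apply(cv2.resize(g,None,fx=4,fy=4,interpolation=cv2.INTER_CUBIC))
    c=cv2.HoughCircles(g,cv2.HOUGH_GRADIENT_ALT,1,20,param1=120,param2=.5,minRadius=int(rp*4*.75),maxRadius=int(rp*4*1.3))
    print(n,'expect r',round(rp,1))
    if c is None: print('  none'); return
    for x,y,r in c.reshape(-1,3)[:3]:
        U,V=(x+.5)/4-.5+int(u)-w,(y+.5)/4-.5+int(v)-w
        print('  px',round(U,1),round(V,1),'r',round(r/4,1),onz(d,U,V,z).round(4))
t,b,st,sc=L('top'),L('w_b'),L('w_st'),L('w_sc')
hough(t,379,264,.048,.019,'big top')
hough(b,315,205,.048,.019,'big wrist'); hough(sc,315,61,.048,.019,'big wrist sc')
hough(t,349,189,.085,.025,'pan top'); hough(sc,376,224,.085,.025,'pan wrist')
hough(t,403,188,.05,.009,'hole top',15); hough(sc,267,221,.05,.009,'hole wrist',20);hough(b,271,343,.05,.009,'hole wrist b',20)
hough(t,467,270,.150,.011,'sty top',15)
g=L('w_b'); hough(g,105,219,.150,.011,'sty wrist b',30)
hough(st,316,205,.150,.011,'sty wrist st',30)
v=[cv2.resize(i,(400,300)) for i in (st['image'][110:230,240:400],sc['image'][130:280,210:410],t['image'][225:300,420:520],b['image'][150:270,240:400])]
cv2.imwrite('pics/m.png',np.vstack([np.hstack(v[:2]),np.hstack(v[2:])])[:,:,::-1])
E
python3 m.py
```

```text
big top expect r 8.7
  px 379.1 263.6 r 8.3 [ 0.4557 -0.2092  0.048 ]
big wrist expect r 18.4
  px 316.6 198.6 r 15.5 [ 0.4465 -0.2111  0.048 ]
big wrist sc expect r 17.1
  px 315.4 64.9 r 16.3 [ 0.4604 -0.2088  0.048 ]
pan top expect r 11.8
  px 347.4 188.1 r 13.2 [ 0.6176 -0.1424  0.085 ]
  px 347.4 188.1 r 10.5 [ 0.6176 -0.1424  0.085 ]
pan wrist expect r 24.2
  px 376.9 224.1 r 25.0 [ 0.6141 -0.1465  0.085 ]
hole top expect r 4.1
  px 402.1 188.4 r 4.2 [ 0.6184 -0.2638  0.05  ]
hole wrist expect r 7.9
  px 266.1 220.6 r 8.2 [ 0.6192 -0.2647  0.05  ]
hole wrist b expect r 7.3
  px 272.1 344.9 r 7.8 [ 0.619  -0.2633  0.05  ]
sty top expect r 5.3
  px 456.6 268.9 r 5.4 [ 0.4445 -0.3516  0.15  ]
  px 466.6 269.9 r 4.7 [ 0.442  -0.3716  0.15  ]
sty wrist b expect r 12.7
  px 102.4 223.6 r 10.9 [ 0.4454 -0.3702  0.15  ]
sty wrist st expect r 12.2
  px 312.6 217.6 r 11.8 [ 0.4419 -0.3741  0.15  ]
  px 314.4 203.1 r 11.6 [ 0.4285 -0.3725  0.15  ]
```

View pics/m.png

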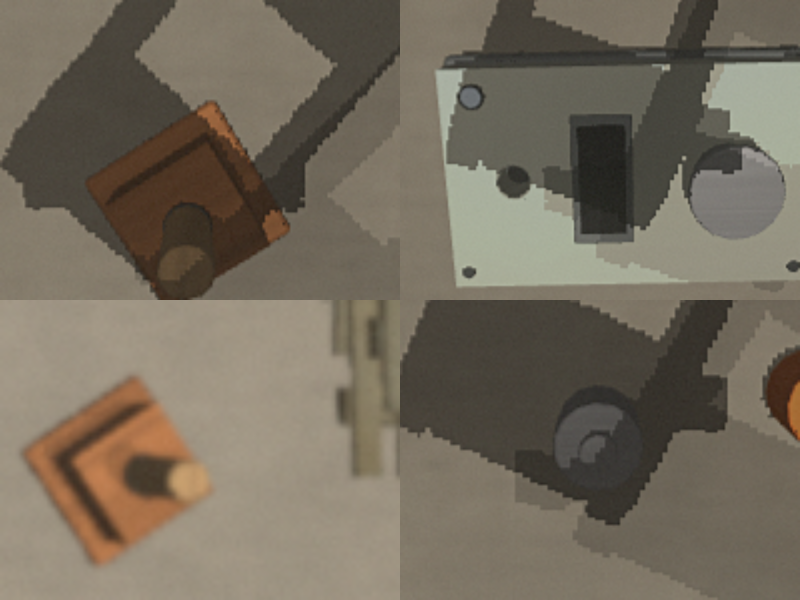

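The circles agree. Big weight is at (0.455,-0.209), pan at (0.614,-0.145), hole at (0.619,-0.264) and stylus at (0.442,-0.372). Hole to pan is 119 mm, and the stylus agrees between two views. Now I grasp the weight.

```bash
cat >> h.py <<'E'
def go(p,rate=.12):
    manip.servo_line(p,down(),rate=rate); manip.hold(.15)
    e=np.array(manip.get_position())-p; print('t',round(manip.get_time(),1),'err mm',(e*1e3).round(1),'F',np.round(manip.get_contact_force(),1),'w',round(manip.get_width(),4),'g',round(manip.get_grip_force(),1))
E
python3 - <<'E'
from h import *
manip.command_gripper(0.07,f_grip=50)
manip.move_to([.455,-.209,.15],down())
go([.455,-.209,.031])
manip.command_gripper(0.02,f_grip=50); manip.hold(.2)
go([.455,-.209,.034],.03)
go([.455,-.209,.20])
manip.move_to([.59,-.145,.20],down()); manip.hold(.3)
d=shot('wrist'); save(d,'held')
print(manip.get_position(),manip.get_time(), manip.get_width())
E
```

```text
t 9.2 err mm [ 0.5 -0.3  0.7] F [ 0.4 -0.7  0. ] w 0.0703 g 0.0
t 10.3 err mm [-0.3  0.1 -0.3] F [ 0.2  0.6 -4.7] w 0.0331 g 50.1
t 12.0 err mm [-0.4  0.2 -0.6] F [ 0.6  0.9 -4.3] w 0.0334 g 50.1
[ 0.58959398 -0.1455353   0.20022164] 12.9583 0.033293269196851966
```

View pics/held.png

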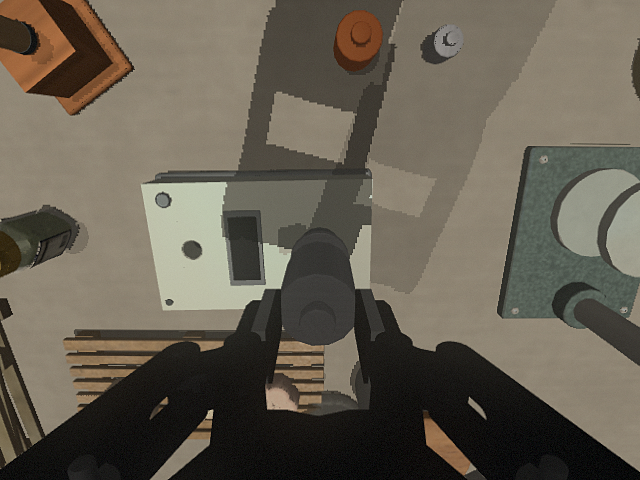

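The weight is held upright between the pads, with its top face around (318,305) and its knob around (317,320). I compute its offset from the TCP to correct the placing.

```bash
python3 - <<'E'
from h import *
d=load('wrist'); z=.2002
for n,u,v,h in (('knob',318,320,.229),('face c',318,307,.217),('face left',282,305,.217),('face right',355,305,.217)): print(n,onz(d,u,v,h).round(4))
for dx in (-.01,0,.01,.02): # predicted knob & face ellipse extents
    c=np.array([.5896+dx,-.1455,0]); 
    P=lambda r,z:np.array([pix(d,c+[r*np.cos(a),r*np.sin(a),z]) for a in np.linspace(0,6.28,60)])
    f=P(.019,.217);b=P(.019,.169);k=P(.008,.229)
    print(dx,'face',f.min(0).round(),f.max(0).round(),'knob',k.min(0).round(),k.max(0).round(),'bottom minv',b.min(0).round())
print('hole',onz(d,192,250,.05).round(4))
g=d['image'].astype(float)
i=d['image'][220:360,260:380]; i=cv2.convertScaleAbs(cv2.resize(i,(686,600-0),interpolation=cv2.INTER_CUBIC),alpha=2.2)
cv2.imwrite('pics/held2.png',i[:,:,::-1])
E
```

```text
knob [ 0.5879 -0.1458  0.229 ]
face c [ 0.5884 -0.1458  0.217 ]
face left [ 0.5874 -0.1619  0.217 ]
face right [ 0.5874 -0.1293  0.217 ]
-0.01 face [275. 248.] [362. 327.] knob [299. 284.] [338. 319.] bottom minv [285. 220.]
0 face [276. 270.] [361. 346.] knob [300. 306.] [338. 340.] bottom minv [286. 237.]
0.01 face [277. 291.] [360. 364.] knob [300. 328.] [338. 360.] bottom minv [286. 254.]
0.02 face [278. 311.] [359. 381.] knob [300. 348.] [337. 379.] bottom minv [287. 270.]
hole [ 0.6195 -0.2638  0.05  ]
```

View pics/held2.png

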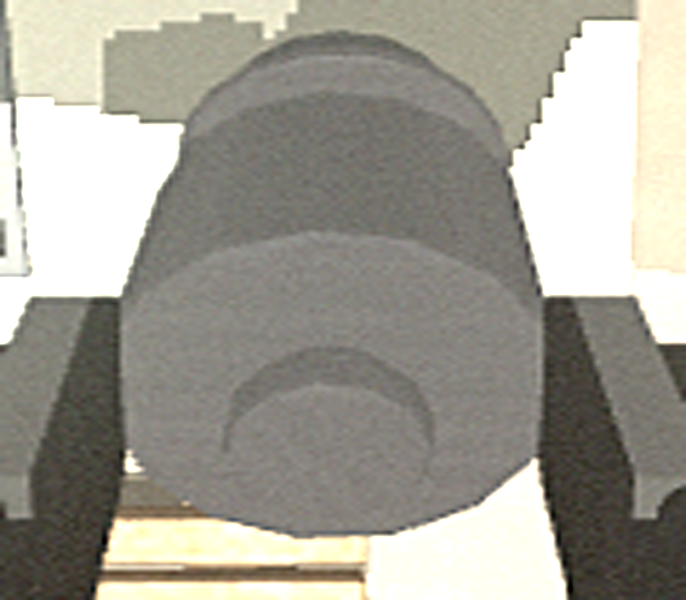

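The weight sits within about 1 mm of the TCP: face rows 274–345 against 270–346 predicted, knob from row 309. Now I place it.

```bash
python3 - <<'E'
from h import *
p=np.array([.6135,-.145,0])
go(p+[0,0,.20]); f0=np.array(manip.get_contact_force())[2]
go(p+[0,0,.124],.08); f0=np.array(manip.get_contact_force())[2]
z=.121
while z>.108:
    manip.servo_line(p+[0,0,z],down(),rate=.02); manip.hold(.1)
    f=manip.get_contact_force()[2]
    if f-f0>2: break
    z-=.001
print('touch z',z,manip.get_position(),f,f0)
z=manip.get_position()[2]
w=manip.get_width()
for k in (.037,.039,.042,.05,.07): manip.command_gripper(k); 
manip.hold(.3); print(manip.get_contact_force(),manip.get_width(),manip.get_grip_force())
go(p+[0,0,.25],.1)
manip.hold(.2)
manip.move_to([.56,-.24,.27],down()); manip.hold(.2)
d=shot('wrist'); t=shot('top')
a=cv2.resize(d['image'],(400,300)); b=cv2.resize(t['image'][140:260,300:460],(400,300))
cv2.imwrite('pics/placed.png',np.hstack([a,b])[:,:,::-1]); print(manip.get_time())
E
```

```text
t 13.4 err mm [-0.7  0.  -0.2] F [ 0.3 -0.3 -4.4] w 0.0332 g 50.2
t 14.7 err mm [ 0.4 -0.1  0.7] F [-0.1 -0.7 -4.4] w 0.0334 g 50.2
touch z 0.11599999999999999 [ 0.61400493 -0.14501941  0.11680131] 6.148388790557194 -4.395743789147712
[ 0.16595982  0.12146644 -0.07552159] 0.07035784709224996 0.0
t 20.0 err mm [-0.3  0.1 -0.6] F [0.1 0.5 0.5] w 0.0697 g 0.0
21.0417
```

View pics/placed.png

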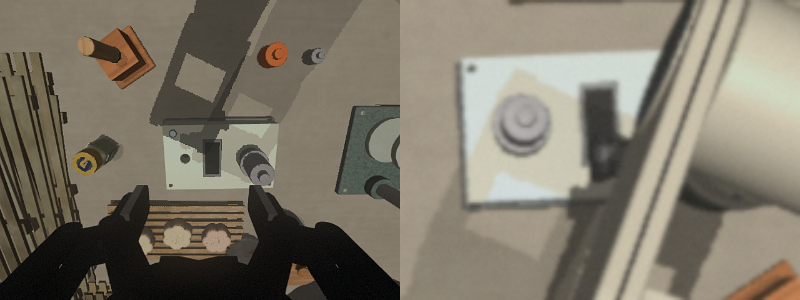

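The weight stands upright and centred on the pan: in the top crop the weight is at (522,121) and the pan at about (521,128), and that shift is the perspective expected for its height. Next is the stylus.

```bash
python3 - <<'E'
from h import *
s=np.array([.442,-.372,0])
manip.command_gripper(.055,f_grip=80)
manip.move_to(s+[0,0,.24],down())
go(s+[0,0,.113])
manip.command_gripper(.0,f_grip=80); manip.hold(.2)
go(s+[0,0,.117],.03)
go(s+[0,0,.24],.1)
manip.move_to([.60,-.264,.24],down()); manip.hold(.3)
d=shot('wrist'); save(d,'sty'); print(manip.get_position(),manip.get_time(),manip.get_width(),manip.get_grip_force())
T=np.array(manip.get_position())
for k in (0,.05,.14): print(k,np.round(pix(d,T+[0,0,-.113+.01+k]),1))
print('hole pred px',pix(d,[.619,-.264,.05]))
c=cv2.resize(d['image'][150:390,220:420],(500,600)); cv2.imwrite('pics/styc.png',cv2.convertScaleAbs(c[:,:,::-1],alpha=1.6))
E
```

```text
t 23.4 err mm [ 0.4 -0.4  0.8] F [1.2 1.6 0.2] w 0.0548 g 0.0
t 24.5 err mm [-0.2  0.1 -0.2] F [ 0.2  1.1 -0.7] w 0.0193 g 78.2
t 26.0 err mm [-0.2  0.2 -0.7] F [ 0.3 -0.1  0.5] w 0.0195 g 78.2
[ 0.59933353 -0.26490595  0.24019879] 27.175 0.019262464935658318 78.19615960121155
0 [318.4 233.5]
0.05 [318.5 255.6]
0.14 [319.1 334.6]
hole pred px (np.float64(319.1080630114619), np.float64(227.7736221351383))
```

View pics/styc.png

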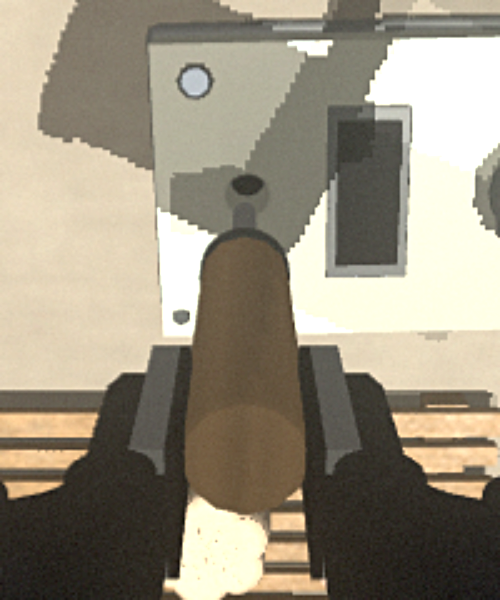

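The stylus is upright in the grip. Its tip is at pixel (318,232), matching the prediction, and the hole's centre at (319,226) is about 1 mm from my estimate. Now I insert it and press with force feedback.

```bash
python3 - <<'E'
from h import *
p=np.array([.6193,-.264,0])
go(p+[0,0,.20],.1)
go(p+[0,0,.162],.06)
f0=manip.get_contact_force()[2]
go(p+[0,0,.136],.04); 
z=.134
while z>.112:
    manip.servo_line(p+[0,0,z],down(),rate=.02); manip.hold(.1)
    F=np.array(manip.get_contact_force()); print(round(z,4),round(manip.get_position()[2],4),F.round(1))
    if F[2]-f0>14 or np.hypot(F[0],F[1])>12: break
    z-=.001
manip.hold(.3); print(f0,np.round(manip.get_contact_force(),1),manip.get_position(),manip.get_width(),manip.get_grip_force(),manip.get_time())
d=shot('wrist'); s=shot('scene')
a=cv2.resize(d['image'][100:400,120:520],(400,300)); b=cv2.resize(s['image'][200:350,320:520],(400,300))
cv2.imwrite('pics/press.png',np.hstack([a,b])[:,:,::-1])
E
```

```text
t 27.9 err mm [ 0.2 -0.1  0.5] F [-0.5 -0.8 -0.4] w 0.0195 g 78.2
t 28.9 err mm [ 0.3 -0.1  0.5] F [ 0.2 -0.2 -0.2] w 0.0198 g 78.2
t 29.8 err mm [ 0.2 -0.1  0.4] F [-0.2 -0.   0.2] w 0.0196 g 78.2
0.134 0.134 [-0.1 -0.7 -0.2]
0.133 0.133 [ 0.2  0.1 -0. ]
0.132 0.132 [ 0.5  0.3 -1.1]
0.131 0.131 [ 0.1 -0.4 -0.9]
0.13 0.13 [ 0.1  0.7 -0.9]
0.129 0.1292 [-0.1 -0.4  1.4]
0.128 0.1281 [-0.1  0.5  2.8]
0.127 0.1271 [-0.3  0.2  1.7]
0.126 0.1261 [0.1 0.  2.1]
0.125 0.1251 [ 0.8 -0.4  3.4]
0.124 0.1241 [-0.   0.1  3.4]
0.123 0.1234 [ 0.1 -0.8  6. ]
0.122 0.1233 [-0.4  0.8 10.9]
0.121 0.1232 [-1.2 -0.1 15.1]
-0.22039107860638762 [-1.4  1.4 15.5] [ 0.62055904 -0.26427304  0.12315319] 0.019180678438366076 79.7704017162323 35.0
```

View pics/press.png

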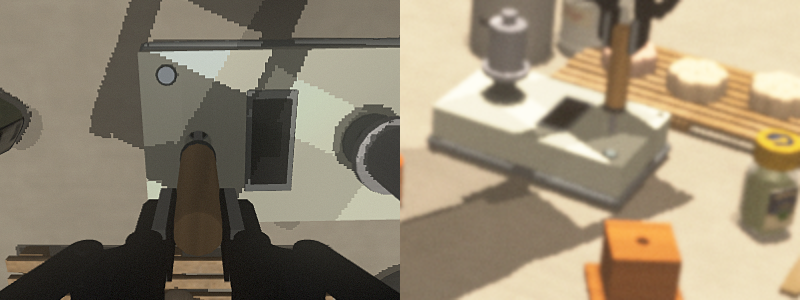

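The force curve fits a button: contact at 0.129, spring travel of 6 mm, then a hard stop at 0.123 with 15 N held. The picture shows the rod in the hole and the weight upright on the pan, so I hand in.

```bash
python3 -c "
from rig import manip
print(manip.sign_off())"
```

```text
the job is handed in; nothing more can be done
None
```

The job is handed in at about 35 s of the 64 s allowed: the larger weight stands released on the middle of the pan, and the gripped stylus holds the button at its hard stop with about 15 N; the sign-off call returned no verdict.

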